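# Spring check of a tube-rotator belt tensioner

### The arm

A 6-joint arm with a two-finger parallel gripper is mounted at the origin on the work surface. World frame = base frame: x ahead of the robot, y to its left, z up, the work surface at z = 0. Lengths are in m, angles in rad, forces in N, time in s.
With the tool pointing down it reaches from about 0.375 to 0.9 m from the base axis. Payload 3.1 kg.
Tool frame: the origin (TCP) lies on the centre line of the jaws, within the pads' length; the fingertips stand 19 mm ahead of it and the grasp point (between the pads) is the TCP; z points along the fingers, y is the line along which they close (so a half turn about z gives the same grasp; the last joint's range is limited). The gripper opens to 87 mm and grips with 3 to 60 N. Pads are 19 mm wide; open, the fingers measure 117 mm over their backs; the gripper's body (75 mm by 190 mm) begins 51 mm behind the grasp point.
Start: joints at [-1.377, 0.527, 1.433, -0, 1.181, -0.178], TCP at [0.227, -0.582, 0.242] pointing down, gripper open.
Joint ranges: [-3.08, 3.08], [-0.75, 2.2], [0.22, 2.44], [-1.43, 4.57], [0, 2.65], [-2.85, 2.85]. Speed limits (rad/s): [2.79, 2.79, 3.14, 3.14, 3.14, 3.14].

### API

Orientations are given as [roll, pitch, yaw] about the fixed x, y, z axes, in that order (R = Rz(yaw) Ry(pitch) Rx(roll)).
In Python, from station import ctrl gives the robot as it stands.
- The arm moves only by the tool move_arm, never from a script. Its argument "deltas" is a list of rows, each a list of 7 numbers: the turn, a rotation vector about the tool's x, y, z in units of 6 degrees (1.0 is 6 degrees), then the shift along the tool's x, y, z in units of 30 mm (1.0 is 30 mm), then the finger opening in mm, from 0 to 87. In form: [[wx, wy, wz, x, y, z, grip], ...]. A call has 1 to 10 rows; each row is the pose to reach, as a shift and turn from the pose commanded when the call began, along the tool's axes at that moment; what a row does not reach only later rows make up. A row lasts 1/12 s, in which the tool goes at most 41.7 mm and 7.16 degrees, less where a joint would pass 70% of its speed; a pose out of reach is approached as far as the arm can. A call with a gripper value outside its range is refused whole. The fingers move at their own pace and stop on an object; the grip force is fixed at half the most. Time passes only in rows, so rows that repeat a pose let the fingers close. It gives the time, the measured TCP pose, the force, the opening and the grip force at its end, in the units of the state.
- ctrl.get_state(): the state, without advancing time (a new reading comes with each control period).
- ctrl.snapshot(name): name is "scene" or "top" or "wrist"; returns the picture (420x560x3 uint8, red, green, blue); there is no depth.
- ctrl.calibration(name): a dict with "camera_matrix" (3x3 intrinsics, pixels), "R" (3x3) and "t" (3): a world point X has camera coordinates R X + t. Camera axes: x right, y down, z forward; pixel columns grow to the right and rows downward; lengths in m; the calibration is good to about 2 mm. A picture is of the moment at which its call begins: read the wrist's pose just before it. calibration takes no time and is no camera call; for the wrist camera it gives the pose at the moment of the call.
- ctrl.job_done(): hands the job in; it is judged then, once.
Trained networks look in the newest picture that a camera, given by its name, has taken for a name from the list of things; names that differ only in an ending like _2 or _b are one class to them, and where a whole thing is asked for, a point or a joint stands for the part that bears it (a point fixed in the world has none). Each returns a list of dicts, best first, with "p" (0 to 1); they miss things now and then, are a little off and sometimes report something else, mostly with a low value. They report only what shows in the picture. A call takes as long as a camera call.
- ctrl.regions_of(name, camera): "pixels" (420x560 bool, what is visible of it) and "at" ([row, column] in pixels, amid what is visible of it).
The state is a dict: "time": time; "qpos": joint angles; "dq": joint speeds; "joint_efforts": joint torques, N m; "position": TCP position; "tool_rot": TCP orientation; "wrist_force": force on the tool from outside, world axes, zero at the start; "torque": the same for the moment, N m; "gripper_width": finger opening in m; "grasp_force": force on a finger pad.
Only numpy, scipy, OpenCV 4.12 (cv2) and the standard library are available. Lean on these libraries where they do the work, as an engineer would, in place of code of your own. Each camera call takes 0.05 s, during which the arm holds its last target. There are 200 camera calls.

### The job

The belt is off this tube-rotator drive, so check its sprung tensioner: push sideways on the idler roller at the end of the tensioner arm with a steady 12 N, hold that for a good second and note where the arm's needle stands on the scale. Ease the arm back to its rest without letting it snap back, then slide the black marker along the rim of the scale to where the needle stood under the push, and let go. Never push the arm with more than 18 N, and leave the things lying around where they are.

Things in the scene. Friction and masses are not known exactly. Their poses are not given: they have to be found in the camera images.
- unit: Fixed aluminium plate, 12 mm thick, carrying all below. Origin on the bench under the arm's vertical pivot; plate from -56 to 220 mm in its x, -105 to 185 mm in its y. White scale arc 154 to 176 mm from the pivot, -0.32 to 0.78 rad anticlockwise from the plate's x, ticks every 0.05 rad (every fifth long). A bare pulley, 48 mm wide, top at z 42 mm, stands at (0, 135) mm.
- hub: Dark steel disc, 60 mm across, clamped on the plate at the pivot; it does not move in use, but is clamped at a different angle each time (-0.24 to +0.04 rad about the unit's z). Origin on the pivot at bench level; its x axis is the arm's rest direction.
- swing: Aluminium tensioner arm, 20 mm wide, top at z 28 mm, with a torsion spring on its pivot boss (top z 58 mm). Origin on the pivot at bench level, x along the arm. It rests on a stop, its x along the hub's x, and swings only anticlockwise seen from above (to the unit's +y), up to 0.52 rad, the spring pushing back ever harder; strength not known (12 N comes well inside the travel).
- roller (a point): Axis of the fixed steel idler roller (upright cylinder 28 mm across, z 22 to 64 mm above the bench) at the arm's end, 125 mm from the pivot; the point is at z 50 mm. Push here, square to the arm, from its clockwise side, say with the side of the closed fingers. Axes as the arm's.
- needle_tip (a point): Tip of the arm's thin needle over the scale, 160 mm from the pivot on the arm's centre line, z 21 mm.
- marker: Black plastic marker sliding stiffly (about 1.3 N) along the outer rim of the scale round the pivot, -0.30 to 0.74 rad from the unit's x; stays where left. Origin on the pivot at bench level, x from the pivot to the marker: it marks the needle's reading when its x lies as the arm's x lay. It starts beyond the reading, anticlockwise.
- tab (a point): Upright tab of the marker, to pinch from above: 190 mm from the pivot, 10 mm thick along the rim, 22 mm across it, z 23 to 65 mm (its foot is 24 mm along the rim, 22 mm across, z 14 to 24 mm); the point is in its middle at z 50 mm. Axes as the marker's.
- screwdriver: Screwdriver, 170 mm long, lying on the bench beside the unit (bystander).
- spare_roller: Steel bush 28 mm across, 30 mm high, standing on the unit's plate (bystander).
- tube_cap: Small blue cap, 22 mm across, 12 mm high, on the unit's plate (bystander).
- brown_bottle: Brown jar 48 mm across, 85 mm high (bystander).
- tube_stand: Blue round foot, 64 mm across, with a capped tube, 109 mm high (bystander).
- gel_frame: Flat green frame, about 120 x 82 x 20 mm, lying on the bench (bystander).

How it is judged:
By the outcome, as a careful person would: the job done as asked, in the order asked, and still so for the second after the job is handed in, with the robot touching nothing.
It also fails if it takes over 61 s, if anything falls off the work surface, if the arm or the gripper's body presses on something with over 40 N, if the wrist force passes 120 N, or if a joint passes its speed limit or range.

## Working session

There is one attempt and no reset: what is moved stays moved. The work goes in short steps, Python scripts to look and compute and a tool call to move; the robot and the scene stay as the last step left them, time stands still between calls to the robot, and variables do not carry over. Pictures are saved under pics/ and viewed, at most 10 in all, crops included, and the job is handed in when it is done.

Besides the shell and the picture viewer there is one more tool, called after "Call:" by a JSON object that holds its "name" and its "arguments", one argument or row to a line. move_arm: Moves the arm, as the interface text tells. Its arguments: {"type":"object","properties":{"deltas":{"type":"array"}},"required":["deltas"]}

```bash
mkdir -p pics; ls; cat > h.py <<'E'
import numpy as np, cv2
from station import ctrl
def snap(cam,name):
    im=ctrl.snapshot(cam); cv2.imwrite(f'pics/{name}.png',im[:,:,::-1]); return im
def proj(cam,X):
    c=ctrl.calibration(cam); X=np.atleast_2d(X)@np.array(c['R']).T+np.array(c['t']); u=X@np.array(c['camera_matrix']).T
    return u[:,:2]/u[:,2:]
def unproj(cam,px,z):
    c=ctrl.calibration(cam); R=np.array(c['R']);t=np.array(c['t']);K=np.array(c['camera_matrix'])
    px=np.atleast_2d(px); d=np.c_[px,np.ones(len(px))]@np.linalg.inv(K).T@R; o=-R.T@t
    return o+d*((z-o[2])/d[:,2])[:,None]
E
cat > a.py <<'E'
from h import *
np.set_printoptions(precision=4,suppress=True)
s=ctrl.get_state(); print(s)
for c in ['top','scene']:
    snap(c,c+'0')
    for n in ['hub','swing','roller','needle_tip','marker','tab','unit','spare_roller','tube_cap','brown_bottle','tube_stand','gel_frame','screwdriver']:
        r=ctrl.regions_of(n,c)
        print(c,n,[(round(float(q['p']),2),[int(v) for v in q['at']],int(q['pixels'].sum())) for q in r[:2]])
E
python3 a.py
```

```text
pics
{'time': 0.0, 'qpos': array([-1.3775,  0.5285,  1.4339, -0.    ,  1.1814, -0.1785]), 'dq': array([ 0.0006,  0.0004,  0.0006, -0.001 ,  0.0004,  0.0003]), 'joint_efforts': array([  0.0003, -44.0043, -17.6589,   0.0633,   0.0582,  -0.0002]), 'position': array([ 0.2269, -0.5816,  0.2406]), 'tool_rot': array([-3.1394, -0.0004,  0.3718]), 'wrist_force': array([-0.1291,  0.643 , -0.7442]), 'torque': array([ 0.0589, -0.0291, -0.0391]), 'grasp_force': 0.0, 'gripper_width': 0.08733331824625563}
top hub [(0.92, [210, 262], 698), (0.75, [188, 250], 9875)]
top swing [(0.87, [197, 267], 493), (0.29, [204, 320], 327)]
top roller [(0.58, [200, 265], 571)]
top needle_tip [(0.59, [203, 265], 479), (0.38, [148, 426], 431)]
top marker [(0.46, [157, 227], 77)]
top tab [(0.55, [149, 229], 94)]
top unit [(0.72, [184, 251], 9938)]
top spare_roller []
top tube_cap [(0.44, [224, 287], 51), (0.34, [235, 131], 373)]
top brown_bottle [(0.8, [234, 130], 365)]
top tube_stand [(0.71, [147, 422], 479), (0.7, [216, 230], 90)]
top gel_frame [(0.94, [222, 443], 768)]
top screwdriver [(0.9, [201, 322], 332)]
scene hub [(0.76, [232, 294], 844)]
scene swing [(0.58, [231, 287], 662)]
scene roller [(0.78, [235, 288], 613)]
scene needle_tip [(0.74, [234, 291], 617)]
scene marker [(0.56, [289, 299], 140), (0.41, [260, 295], 10934)]
scene tab [(0.66, [289, 295], 111)]
scene unit [(0.7, [264, 296], 10851)]
scene spare_roller [(0.49, [235, 329], 114), (0.2, [234, 300], 751)]
scene tube_cap [(0.42, [206, 288], 42), (0.38, [210, 237], 318)]
scene brown_bottle [(0.61, [261, 433], 639)]
scene tube_stand [(0.69, [206, 118], 496)]
scene gel_frame [(0.93, [156, 154], 629)]
scene screwdriver [(0.64, [209, 241], 312)]
```

```bash
python3 - <<'E'
import cv2
a=cv2.imread('pics/top0.png')[130:260,170:350]; cv2.imwrite('pics/tc.png',cv2.resize(a,None,fx=4.4,fy=4.4,interpolation=3))
a=cv2.imread('pics/scene0.png')[180:340,190:400]; cv2.imwrite('pics/sc.png',cv2.resize(a,None,fx=3.7,fy=3.7,interpolation=3))
E
```

```text
(no output)
```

View pics/top0.png

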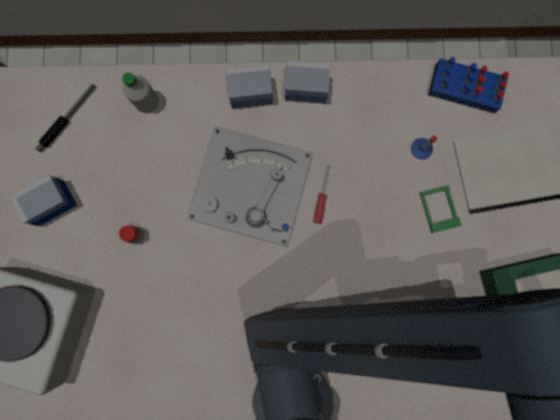

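View pics/tc.png

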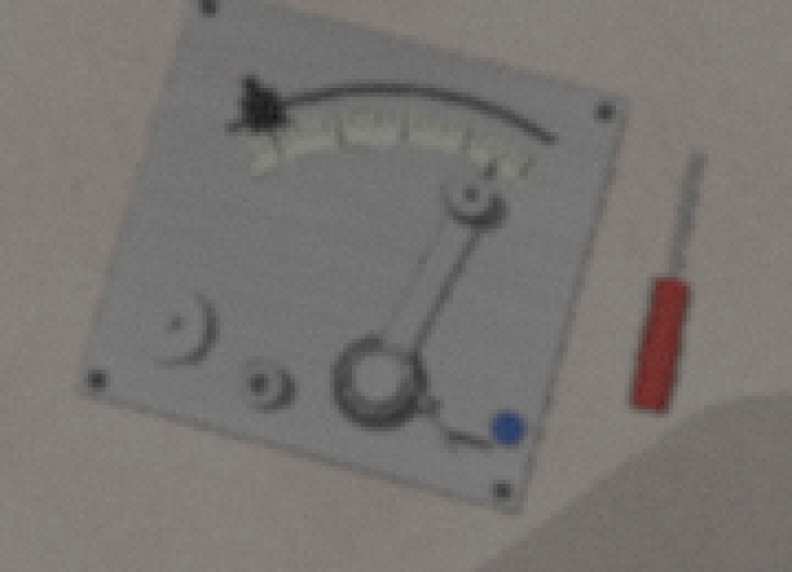

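View pics/sc.png

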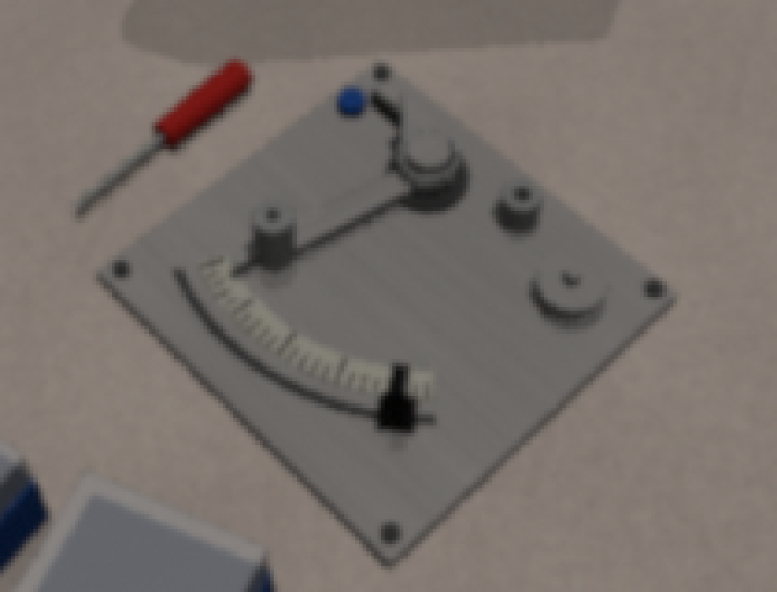

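The top and scene views show the plate, with its x to the image top in "top". The pivot boss is at about (256,215) and the roller at about (277,174). The pulley is at (210,204), the marker at (229,153), the spare bush at (230,217), the blue cap at (285,227) and the screwdriver to the right. I'll fit the poses from these.

```bash
cat > fit.py <<'E'
from h import *
from scipy.optimize import least_squares
np.set_printoptions(precision=4,suppress=True)
tc=lambda p:np.array(p)/4.4+[170,130]; sc=lambda p:np.array(p)/3.7+[190,180]
# local pts (frame: u unit, h hub/arm, m marker)
obs=[('top',tc,(80,392),'u',(-.056,.185,.012)),('top',tc,(520,515),'u',(-.056,-.105,.012)),('top',tc,(630,97),'u',(.22,-.105,.012)),
('top',tc,(380,376),'u',(0,0,.058)),('top',tc,(178,325),'u',(0,.135,.042)),('top',tc,(470,195),'h',(.125,0,.064)),('top',tc,(250,82),'m',(.19,0,.065)),
('scene',sc,(97,275),'u',(.22,-.105,.012)),('scene',sc,(390,560),'u',(.22,.185,.012)),('scene',sc,(675,297),'u',(-.056,.185,.012)),('scene',sc,(380,62),'u',(-.056,-.105,.012)),
('scene',sc,(430,148),'u',(0,0,.058)),('scene',sc,(570,278),'u',(0,.135,.042)),('scene',sc,(272,213),'h',(.125,0,.064)),('scene',sc,(400,368),'m',(.19,0,.065))]
def W(p,f,l):
    a=p[2]+{'u':0,'h':p[3],'m':p[4]}[f]; c,s=np.cos(a),np.sin(a)
    return np.array([p[0]+c*l[0]-s*l[1],p[1]+s*l[0]+c*l[1],l[2]])
def res(p): return np.concatenate([proj(c,W(p,f,l))[0]-k(px) for c,k,px,f,l in obs])
r=least_squares(res,[.5,0,-.26,-.1,.6],loss='soft_l1'); p=r.x
print(p); print(res(p).reshape(-1,2)); print('roller',W(p,'h',(.125,0,.05)),'tab',W(p,'m',(.19,0,.05)))
E
python3 fit.py
```

```text
[ 0.496   0.0901 -0.2861 -0.209   0.6841]
[[-2.1179  0.1089]
 [-0.8655 -0.3792]
 [-0.5387  0.0243]
 [-1.1749 -0.1381]
 [-2.9251 -0.8231]
 [-0.2854 -0.317 ]
 [ 0.0376  2.6294]
 [-1.7463 -1.5399]
 [-0.5404  0.5612]
 [ 0.5208 -2.2413]
 [-0.9181 -1.997 ]
 [-1.1488 -2.7282]
 [ 0.2803 -2.4439]
 [-0.6969 -0.0856]
 [-0.4087  2.1411]]
roller [0.606  0.0307 0.05  ] tab [0.6712 0.1637 0.05  ]
```

Call:
{"name": "move_arm", "arguments": {
  "deltas": [
    [0,0,-3.5,9.6,-7.7,-1,0],
    [0,0,-3.5,9.6,-7.7,-1,0],
    [0,0,-3.5,9.6,-7.7,-1,0],
    [0,0,-3.5,9.6,-7.7,-1,0],
    [0,0,-3.5,9.6,-7.7,-1,0],
    [0,0,-3.5,9.6,-7.7,-1,0],
    [0,0,-3.5,9.6,-7.7,-1,0],
    [0,0,-3.5,9.6,-7.7,-1,0],
    [0,0,-3.5,9.6,-7.7,-1,0],
    [0,0,-3.5,9.6,-7.7,-1,0]
  ]
}}

```text
time: 2.23
position: [0.4135, -0.2565, 0.2722]
tool_rot: [-3.141, -0.003, 0.745]
wrist_force: [-0.9, -0.0, -1.1]
gripper_width: 0.0283
grasp_force: 0.0
```

Call:
{"name": "move_arm", "arguments": {
  "deltas": [
    [0,0,-3.5,11.2,-4.1,-1,0],
    [0,0,-3.5,11.2,-4.1,-1,0],
    [0,0,-3.5,11.2,-4.1,-1,0],
    [0,0,-3.5,11.2,-4.1,-1,0],
    [0,0,-3.5,11.2,-4.1,-1,0],
    [0,0,-3.5,11.2,-4.1,-1,0],
    [0,0,-3.5,11.2,-4.1,-1,0],
    [0,0,-3.5,11.2,-4.1,-1,0],
    [0,0,-3.5,11.2,-4.1,-1,0],
    [0,0,-3.5,11.2,-4.1,-1,0]
  ]
}}

```text
time: 3.07
position: [0.5797, 0.0588, 0.3021]
tool_rot: [3.139, -0.003, 1.11]
wrist_force: [0.6, -0.8, -0.5]
gripper_width: 0.0001
grasp_force: 0.0
```

```bash
python3 - <<'E'
from h import *
print(ctrl.get_state()['position'],ctrl.get_state()['tool_rot'],ctrl.get_state()['wrist_force'])
im=snap('wrist','w1'); c=ctrl.calibration('wrist'); print(c)
p=[.496,.0901,-.2861,-.209,.6841]
cv2.imwrite('pics/w1b.png',cv2.resize(im[:,:,::-1],(800,600),interpolation=2))
def W(a,x,y,z): return [p[0]+np.cos(a)*x-np.sin(a)*y,p[1]+np.sin(a)*x+np.cos(a)*y,z]
print(proj('wrist',[W(p[2],0,0,.058),W(p[2]+p[3],.125,0,.064),W(p[2]+p[4],.19,0,.065),W(p[2],.22,-.105,.012),W(p[2],0,.135,.042)])*800/560)
print(ctrl.get_state()['time'],ctrl.get_state()['position'])
E
```

```text
[0.57967148 0.05883943 0.30211904] [ 3.13904876 -0.00323474  1.10998747] [ 0.63367657 -0.82451387 -0.45423874]
{'camera_matrix': array([[334.69237676,   0.        , 282.20397172],
       [  0.        , 334.69237676, 207.84948062],
       [  0.        ,   0.        ,   1.        ]]), 'R': array([[ 0.89528748, -0.44548586,  0.00163455],
       [-0.432546  , -0.8683927 ,  0.24248314],
       [-0.10660339, -0.21779914, -0.97015424]]), 't': array([-0.49356938,  0.2555957 ,  0.52123591])}
[[294.05213765 268.75499328]
 [446.77536472 275.14213794]
 [450.10089908  77.40792775]
 [556.47395365 327.13857877]
 [259.14050539  98.46763653]]
3.1167 [0.57822861 0.05653347 0.30159986]
```

View pics/w1b.png

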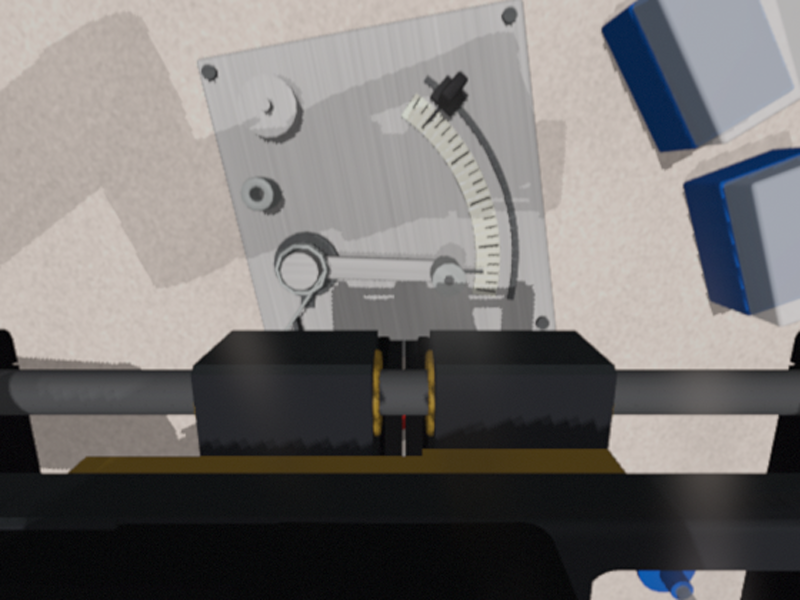

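The wrist view shows the boss at (302,268), the roller at about (448,272), the pulley at (267,107) and the marker tab at (458,82). The needle tip is near (490,272). The closed fingers are in the foreground. I'll refit the poses with this closer view.

```bash
cat > fit2.py <<'E'
exec(open('fit.py').read().split('r=least')[0])
w=lambda p:np.array(p)*.7
C=ctrl.calibration('wrist')
o2=[((302,268),'u',(0,0,.058)),((268,107),'u',(0,.135,.042)),((197,60),'u',(-.056,.185,.012)),((521,-1),'u',(.22,.185,.012)),((448,268),'h',(.125,0,.064)),((490,272),'h',(.16,0,.021)),((460,80),'m',(.19,0,.065))]
def res(p): return np.concatenate([.3*(proj(c,W(p,f,l))[0]-k(px)) for c,k,px,f,l in obs]+[proj('wrist',W(p,f,l))[0]-w(px) for px,f,l in o2])
r=least_squares(res,[.5,0,-.26,-.1,.6],loss='soft_l1'); p=r.x
print(p); print(res(p).reshape(-1,2)[-7:]); print('roller',W(p,'h',(.125,0,.05)),'tab',W(p,'m',(.19,0,.05)))
np.save('p.npy',p)
im=cv2.imread('pics/w1.png'); im=cv2.resize(im[:230,120:460],None,fx=2.3,fy=2.3,interpolation=2)
def d(f,l,col):
    u=proj('wrist',W(p,f,l))[0]; u=((u-[120,0]+.5)*2.3).astype(int); cv2.circle(im,tuple(int(v) for v in u),2,col,-1)
for a in np.arange(-.3,.76,.05):
    for rr in (.154,.176): d('u',(rr*np.cos(a),rr*np.sin(a),.0125),(0,0,255))
for x in (.03,.08,.125): d('h',(x,0,.028),(0,255,0))
d('h',(.16,0,.021),(255,0,255)); d('m',(.19,0,.065),(255,255,0)); d('h',(.125,0,.064),(255,0,0)); d('u',(0,0,.058),(255,0,0));d('u',(0,.135,.042),(255,0,0))
cv2.imwrite('pics/ov.png',im)
E
python3 fit2.py
```

```text
[ 0.4995  0.0836 -0.2849 -0.1939  0.6919]
[[-0.2143  4.1188]
 [-0.685  -1.8641]
 [-0.3405 -0.731 ]
 [ 4.8576 -3.9854]
 [ 4.3562  6.9083]
 [-1.3636 -2.2599]
 [-2.4763  1.4655]]
roller [0.6104 0.026  0.05  ] tab [0.674  0.1588 0.05  ]
```

View pics/ov.png

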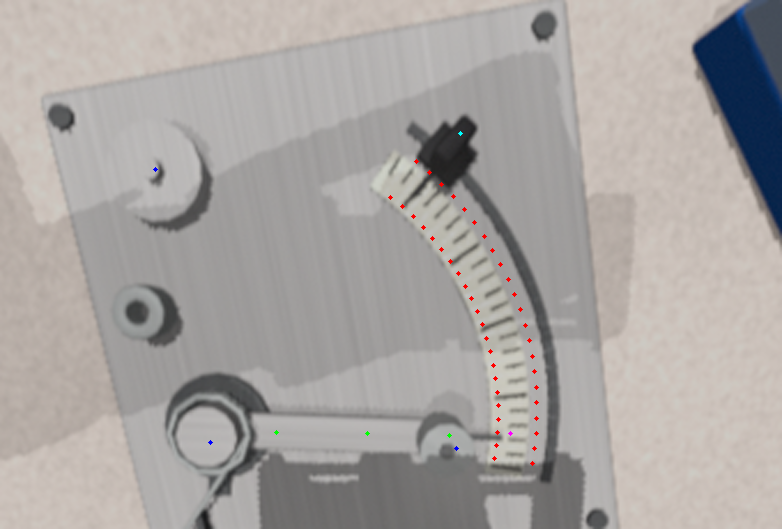

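```bash
cat > fit3.py <<'E'
exec(open('fit.py').read().split('r=least')[0])
from scipy.spatial.transform import Rotation as Ro
C={k:np.array(v) for k,v in ctrl.calibration('wrist').items()}
ov=lambda q:(np.array(q,float)+.5)/2.3+[120,0]-.5
pol=lambda r,a,z=.0125:(r*np.cos(a),r*np.sin(a),z)
o2=[((208,434),'u',(0,0,.058)),((155,171),'u',(0,.135,.042)),((42,97),'u',(-.056,.185,.012)),((565,0),'u',(.22,.185,.012)),
((447,451),'h',(.125,0,.064)),((508,436),'h',(.16,0,.021)),((300,432),'h',(.06,0,.028)),((462,130),'m',(.19,0,.065)),
((397,150),'u',pol(.176,.78)),((371,187),'u',pol(.154,.78)),
((510,397),'u',pol(.165,-.05)),((498,323),'u',pol(.165,.2)),((467,254),'u',pol(.165,.45)),((416,189),'u',pol(.165,.7))]
def pw(p,X): # p[5:8] rot, p[8:11] trans corrections
    x=Ro.from_rotvec(p[5:8]).apply(C['R']@X+C['t'])+p[8:11]; u=C['camera_matrix']@x; return u[:2]/u[2]
def res(p): return np.concatenate([.25*(proj(c,W(p,f,l))[0]-k(px)) for c,k,px,f,l in obs]+[pw(p,W(p,f,l))-ov(px) for px,f,l in o2]+[p[5:8]/.01,p[8:11]/.004])
r=least_squares(res,list(p if 0 else [.5,0.09,-.285,-.2,.69])+[0]*6,loss='soft_l1'); p=r.x
print(p[:5],p[5:]); print(res(p)[30:30+28].reshape(-1,2)); print(4*res(p)[:30].reshape(-1,2)); print('roller',W(p,'h',(.125,0,.05)),'tab',W(p,'m',(.19,0,.05)))
np.save('p.npy',p)
E
python3 fit3.py
```

```text
Traceback (most recent call last):
  File "fit3.py", line 13, in <module>
    r=least_squares(res,list(p if 0 else [.5,0.09,-.285,-.2,.69])+[0]*6,loss='soft_l1'); p=r.x
  File "fit3.py", line 12, in res
    def res(p): return np.concatenate([.25*(proj(c,W(p,f,l))[0]-k(px)) for c,k,px,f,l in obs]+[pw(p,W(p,f,l))-ov(px) for px,f,l in o2]+[p[5:8]/.01,p[8:11]/.004])
                                            ~~~~^^^^^^^^^^^^
  File "h.py", line 6, in proj
    c=ctrl.calibration(cam); X=np.atleast_2d(X)@np.array(c['R']).T+np.array(c['t']); u=X@np.array(c['camera_matrix']).T
ValueError: time passes only in moves, steps and waits
```

```bash
python3 - <<'E'
s=open('h.py').read()
s=s.replace("def snap","import functools\n@functools.lru_cache\ndef cal(n): return ctrl.calibration(n)\ndef snap").replace("c=ctrl.calibration(cam)","c=cal(cam)")
open('h.py','w').write(s)
E
python3 fit3.py
```

```text
[ 0.4973  0.0904 -0.2926 -0.2014  0.6866] [-0.0119  0.0024  0.0017  0.0013 -0.0009  0.003 ]
[[-0.9038  2.2856]
 [-0.6004 -1.1943]
 [ 0.2318 -0.531 ]
 [ 2.5251 -1.5463]
 [ 1.2626 -0.6362]
 [-1.3892  0.3243]
 [11.3889  0.4409]
 [-2.1812  2.8569]
 [ 3.4148  3.1914]
 [ 4.1326  2.6678]
 [ 0.4453 -2.6442]
 [-0.8227 -1.8161]
 [-1.881  -1.461 ]
 [-1.728   1.0935]]
[[-2.2257 -0.779 ]
 [-1.1789 -0.6158]
 [-0.2305 -0.0354]
 [-1.2946 -0.5885]
 [-2.9454 -1.574 ]
 [-0.4532 -0.7825]
 [ 0.182   2.0809]
 [-2.0629 -1.6386]
 [-1.52    0.9984]
 [ 0.2564 -1.451 ]
 [-0.7705 -1.7266]
 [-1.2676 -2.3515]
 [-0.0539 -1.8119]
 [-0.8223  0.3615]
 [-0.8818  2.5799]]
roller [0.6073 0.0311 0.05  ] tab [0.6727 0.1633 0.05  ]
```

```bash
sed -i "s/'u',pol(.165,-.05)/'u',pol(.165,-.07)/;s/'u',pol(.165,.2)/'u',pol(.165,.18)/;s/'u',pol(.165,.45)/'u',pol(.165,.43)/;s/'u',pol(.165,.7)/'u',pol(.165,.68)/;s/((300,432),'h',(.06,0,.028)),//;s/:30+28/:30+26/" fit3.py; python3 fit3.py
```

```text
[ 0.4975  0.0904 -0.2859 -0.2185  0.6788] [-0.01    0.0027  0.0004  0.0013 -0.0013  0.005 ]
[[-0.2615  1.3295]
 [-0.8032 -1.4605]
 [-0.0007 -0.2476]
 [ 1.0152 -3.1735]
 [ 1.3099 -0.6673]
 [-1.49    0.504 ]
 [-2.0797  2.471 ]
 [ 2.6838  2.0282]
 [ 3.565   1.5503]
 [ 0.5322 -1.9828]
 [-0.3112 -1.054 ]
 [-0.9215 -0.7146]
 [-0.3346  1.6989]]
[[-2.236  -0.4107]
 [-0.993  -0.9277]
 [-0.6867 -0.5014]
 [-1.3076 -0.6905]
 [-3.0517 -1.355 ]
 [-0.0364 -0.6634]
 [ 0.2428  1.9509]
 [-1.9775 -1.0339]
 [-0.7049  1.1971]
 [ 0.4224 -1.7526]
 [-1.0811 -1.597 ]
 [-1.3074 -2.2721]
 [ 0.1562 -1.9425]
 [-1.1348  0.0747]
 [-1.0215  2.6697]]
roller [0.607 0.03  0.05 ] tab [0.6731 0.1632 0.05  ]
```

Call:
{"name": "move_arm", "arguments": {
  "deltas": [
    [0,0,0.3,-1.62,1.22,1,0],
    [0,0,0.3,-1.62,1.22,2,0],
    [0,0,0.3,-1.62,1.22,3.2,0],
    [0,0,0.3,-1.62,1.22,4.5,0],
    [0,0,0.3,-1.62,1.22,5.8,0],
    [0,0,0.3,-1.62,1.22,7,0],
    [0,0,0.3,-1.62,1.22,7.8,0],
    [0,0,0.3,-1.62,1.22,8.4,0],
    [0,0,0.3,-1.62,1.22,8.4,0],
    [0,0,0.3,-1.62,1.22,8.4,0]
  ]
}}

```text
time: 3.95
position: [0.587, -0.0064, 0.0488]
tool_rot: [-3.139, 0.001, 1.072]
wrist_force: [-0.5, 0.5, 0.5]
gripper_width: 0.0006
grasp_force: 0.0
```

```bash
cat > st.py <<'E'
from h import *
import sys
np.set_printoptions(precision=4,suppress=True)
yt=float(sys.argv[1]) if len(sys.argv)>1 else 1.075
n=int(sys.argv[2]) if len(sys.argv)>2 else 4
P=[];F=[]
for i in range(n):
    s=ctrl.get_state(); P.append(np.r_[s['position'],s['tool_rot'][2]]); F.append(np.r_[s['wrist_force'],s['torque']])
    ctrl.snapshot('wrist')
P=np.array(P);F=np.array(F); t=np.array([np.cos(yt),np.sin(yt)])
print(s['time'],'pos',P.mean(0),P.std(0)); print('F',F.mean(0),F.std(0)); print('Ft each',F[:,:2]@t,'mean',(F[:,:2]@t).mean(), 'Fr',(F[:,:2]@[t[1],-t[0]]).mean())
E
python3 st.py 1.075 6
```

```text
4.2 pos [ 0.5886 -0.0061  0.0506  1.0727] [0.0008 0.0003 0.0009 0.0004]
F [-0.0015 -0.116   0.2143 -0.0245 -0.0392  0.0081] [0.455  0.4669 0.4956 0.0393 0.0164 0.0154]
Ft each [ 0.2303 -0.8245  0.4171 -0.1379 -0.2911 -0.0104] mean -0.1027288529862354 Fr 0.0538485797065602
```

Call:
{"name": "move_arm", "arguments": {
  "deltas": [
    [0,0,0,0.1,0,0,0],
    [0,0,0,0.2,0,0,0],
    [0,0,0,0.3,0,0,0],
    [0,0,0,0.4,0,0,0],
    [0,0,0,0.46,0,0,0],
    [0,0,0,0.5,0,0,0],
    [0,0,0,0.53,0,0,0],
    [0,0,0,0.56,0,0,0],
    [0,0,0,0.58,0,0,0],
    [0,0,0,0.6,0,0,0]
  ]
}}

```text
time: 5.08
position: [0.5965, 0.0104, 0.0495]
tool_rot: [-3.141, 0.0, 1.073]
wrist_force: [0.1, -1.4, 0.1]
gripper_width: 0.0003
grasp_force: 0.7
```

```bash
python3 st.py 1.075 4
```

```text
5.2333 pos [0.5966 0.0105 0.0495 1.0734] [0. 0. 0. 0.]
F [-0.4455 -1.7022  0.1029 -0.2111  0.0176  0.0057] [0.3168 0.2752 0.3147 0.0287 0.0242 0.0515]
Ft each [-1.2266 -2.2481 -1.6095 -1.7525] mean -1.7091747917349491 Fr 0.4178892053733277
```

Call:
{"name": "move_arm", "arguments": {
  "deltas": [
    [0,0,-0.08,0.035,0.006,0,0],
    [0,0,-0.16,0.07,0.011,0,0],
    [0,0,-0.24,0.105,0.017,0,0],
    [0,0,-0.32,0.14,0.022,0,0],
    [0,0,-0.4,0.175,0.028,0,0],
    [0,0,-0.48,0.21,0.033,0,0],
    [0,0,-0.48,0.21,0.033,0,0],
    [0,0,-0.48,0.21,0.033,0,0]
  ]
}}

```text
time: 5.95
position: [0.6004, 0.0156, 0.0495]
tool_rot: [-3.141, 0.0, 1.124]
wrist_force: [-0.9, -2.9, 0.3]
gripper_width: 0.0003
grasp_force: 1.5
```

```bash
python3 st.py 1.125 4
```

```text
6.1 pos [0.6004 0.0156 0.0495 1.1237] [0.     0.     0.     0.0001]
F [-0.9559 -3.1549  0.112  -0.5033  0.1325 -0.0305] [0.4643 0.302  0.2199 0.0156 0.0101 0.0373]
Ft each [-2.9629 -2.6902 -3.8367 -3.5449] mean -3.2586811227620127 Fr 0.4978308920249742
```

Call:
{"name": "move_arm", "arguments": {
  "deltas": [
    [0,0,-0.14,0.063,0.009,0,0],
    [0,0,-0.29,0.126,0.018,0,0],
    [0,0,-0.43,0.19,0.026,0,0],
    [0,0,-0.57,0.252,0.034,0,0],
    [0,0,-0.72,0.316,0.042,0,0],
    [0,0,-0.86,0.379,0.049,0,0],
    [0,0,-1.0,0.442,0.056,0,0],
    [0,0,-1.15,0.505,0.062,0,0],
    [0,0,-1.15,0.505,0.062,0,0]
  ]
}}

```text
time: 6.9
position: [0.6084, 0.028, 0.0495]
tool_rot: [-3.141, 0.002, 1.247]
wrist_force: [-2.7, -7.4, -0.2]
gripper_width: 0.0003
grasp_force: 3.5
```

```bash
python3 st.py 1.245 4
```

```text
7.05 pos [0.6083 0.0279 0.0495 1.246 ] [0.     0.0001 0.     0.0003]
F [-3.0699 -6.9938  0.2971 -1.1806  0.3896 -0.0652] [0.4141 0.2813 0.4409 0.0158 0.0128 0.0248]
Ft each [-7.8792 -7.821  -7.4936 -7.24  ] mean -7.608444090424111 Fr -0.6700030311423066
```

Call:
{"name": "move_arm", "arguments": {
  "deltas": [
    [0,0,-0.12,0.053,0.008,0,0],
    [0,0,-0.24,0.105,0.016,0,0],
    [0,0,-0.36,0.158,0.023,0,0],
    [0,0,-0.48,0.21,0.031,0,0],
    [0,0,-0.6,0.263,0.038,0,0],
    [0,0,-0.72,0.315,0.044,0,0],
    [0,0,-0.84,0.368,0.05,0,0],
    [0,0,-0.95,0.42,0.056,0,0],
    [0,0,-0.95,0.42,0.056,0,0]
  ]
}}

```text
time: 7.85
position: [0.6136, 0.0383, 0.0495]
tool_rot: [-3.14, 0.003, 1.346]
wrist_force: [-3.1, -10.9, 0.7]
gripper_width: 0.0004
grasp_force: 5.0
```

```bash
python3 st.py 1.345 6
```

```text
8.1 pos [0.6135 0.0382 0.0495 1.3459] [0.     0.0001 0.     0.0002]
F [ -3.4521 -10.3852   0.9543  -1.7467   0.4793  -0.0314] [0.4252 0.4741 0.2469 0.0167 0.0324 0.0269]
Ft each [-11.2906 -11.4594 -11.1816 -10.4584 -10.187  -10.7894] mean -10.894430010392469 Fr -1.0393957663040412
```

Call:
{"name": "move_arm", "arguments": {
  "deltas": [
    [0,0,-0.1,0.046,0.008,0,0],
    [0,0,-0.2,0.092,0.016,0,0],
    [0,0,-0.32,0.138,0.023,0,0],
    [0,0,-0.32,0.138,0.023,0,0]
  ]
}}

```text
time: 8.48
position: [0.6151, 0.0418, 0.0494]
tool_rot: [-3.14, 0.004, 1.38]
wrist_force: [-3.4, -10.8, 0.4]
gripper_width: 0.0006
grasp_force: 5.4
```

```bash
python3 st.py 1.378 10
```

```text
8.9333 pos [0.6151 0.0416 0.0495 1.3794] [0.     0.0001 0.     0.0002]
F [ -3.6831 -11.2497   0.7662  -1.9353   0.5036  -0.0555] [0.375  0.4992 0.3792 0.026  0.0223 0.0163]
Ft each [-11.2159 -11.6149 -11.5819 -11.3937 -11.3535 -11.3539 -12.1676 -11.8546
 -12.1973 -12.7363] mean -11.746943146754223 Fr -1.459334130719261
```

Call:
{"name": "move_arm", "arguments": {
  "deltas": [
    [0,0,-0.05,0.022,0.004,0,0],
    [0,0,-0.05,0.022,0.004,0,0],
    [0,0,-0.05,0.022,0.004,0,0],
    [0,0,-0.05,0.022,0.004,0,0]
  ]
}}

```text
time: 9.32
position: [0.6153, 0.0421, 0.0495]
tool_rot: [-3.14, 0.004, 1.385]
wrist_force: [-4.2, -11.8, 1.2]
gripper_width: 0.0003
grasp_force: 5.5
```

```bash
python3 st.py 1.383 24; python3 - <<'E'
from h import *
import pickle
pickle.dump({k:np.array(v) for k,v in ctrl.calibration('wrist').items()},open('c2.pkl','wb'))
im=snap('wrist','w2'); cv2.imwrite('pics/w2b.png',cv2.resize(im[:,:,::-1],(800,600),interpolation=2)); snap('top','t2'); snap('scene','s2')
for c in ('scene','top'):
    for n in ('swing','roller','needle_tip'):
        print(c,n,[(round(float(q['p']),2),q['at']) for q in ctrl.regions_of(n,c)[:2]])
E
```

```text
10.4667 pos [0.6153 0.0421 0.0495 1.3845] [0. 0. 0. 0.]
F [ -3.6737 -11.7026   0.9798  -1.9591   0.5088  -0.0373] [0.4813 0.4398 0.5091 0.0305 0.0287 0.0244]
Ft each [-12.3862 -12.3284 -13.2891 -12.7541 -11.6931 -11.4573 -11.7684 -12.5427
 -12.4588 -12.6349 -12.2782 -12.4915 -11.3323 -12.2324 -11.9738 -12.3974
 -11.9014 -12.6625 -11.7387 -12.5998 -11.8459 -11.7241 -12.2221 -11.6717] mean -12.182701584190552 Fr -1.4242555147852587
scene swing [(0.63, [233.9, 292.6]), (0.62, [270.8, 303.7])]
scene roller [(0.8, [236.8, 290.4])]
scene needle_tip [(0.83, [237.3, 293.5])]
top swing []
top roller []
top needle_tip []
```

View pics/w2b.png

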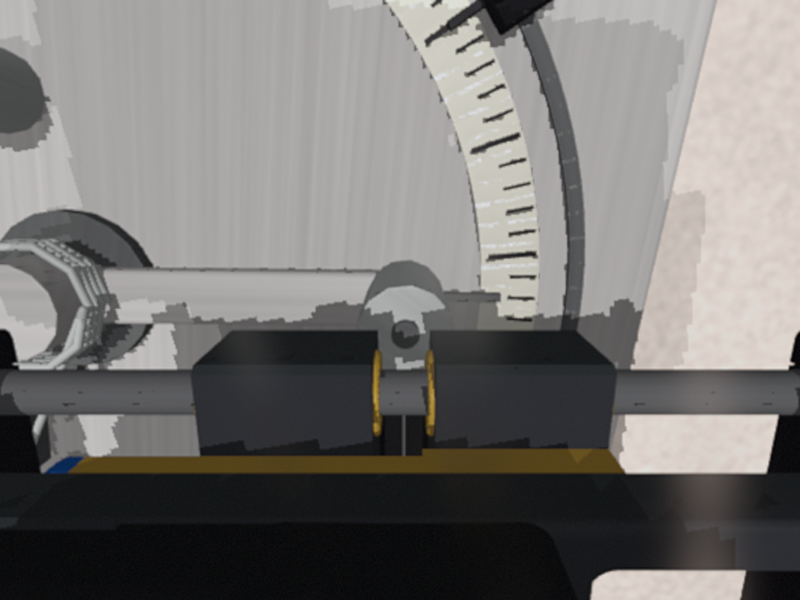

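At 12.1 N, held for more than 1.5 s, the wrist picture shows the needle at (490,297) over the scale, just below the long tick at (512,257). I'll zoom in for the exact reading.

```bash
python3 - <<'E'
import cv2
a=cv2.imread('pics/w2.png')[140:240,290:420]; a=cv2.convertScaleAbs(cv2.resize(a,None,fx=6,fy=6,interpolation=2),alpha=1.1); cv2.imwrite('pics/w2z.png',a)
E
```

```text
(no output)
```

View pics/w2z.png

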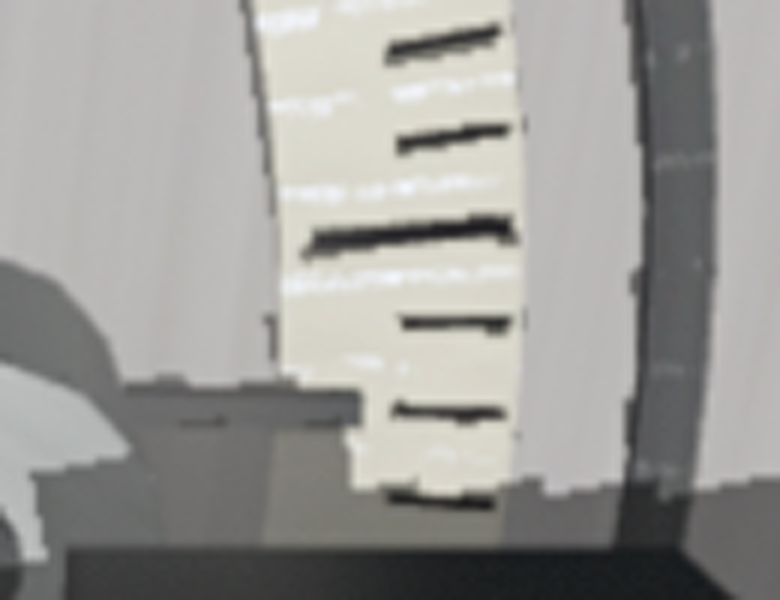

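The needle tip is centred at about (360,407) in the crop. The ticks below the long one (410,235) are at (455,322), (450,411) and (440,498), so the needle sits about two ticks below the long tick, before parallax.

```bash
cat > read.py <<'E'
exec(open('fit.py').read().split('r=least')[0])
import pickle
from scipy.spatial.transform import Rotation as Ro
C=pickle.load(open('c2.pkl','rb')); p0=np.load('p.npy')
zz=lambda q:(np.array(q,float)+.5)/6+[290,140]-.5
ticks=[((442,42),.1),((452,138),.05),((410,235),0),((455,322),-.05),((450,411),-.1),((440,498),-.15)]
rim=[((515,60),.176),((520,235),.176),((512,420),.176),((262,80),.154),((280,300),.154)]
def un(px,z,q):
    R=Ro.from_rotvec(q).as_matrix()@C['R'];o=-R.T@C['t'];d=R.T@np.linalg.inv(C['camera_matrix'])@np.r_[px,1];return (o+d*((z-o[2])/d[2]))[:2]
# unknown: pivot xy, long tick world angle, camera tilt (small)
def ang(v): return np.arctan2(v[1],v[0])
def res(v):
    return np.r_[[(ang(un(zz(q),.0125,v[3:6])-v[:2])-v[2]-a)*.165/.0005 for q,a in ticks],[(np.hypot(*(un(zz(q),.0125,v[3:6])-v[:2]))-r)/.0007 for q,r in rim],v[3:6]/.01,(v[:2]-p0[:2])/.003]
r=least_squares(res,[.4975,.0904,-.1,0,0,0]);v=r.x
n=ang(un(zz((357,407)),.021,v[3:6])-v[:2])
print(v,res(v)); print('needle rel long tick',n-v[2],'needle world',n,'unit frame',v[2]-p0[2],n-p0[2], 'cam',-C['R'].T@C['t'])
E
python3 read.py
```

```text
[ 0.4981  0.0901 -0.1081 -0.     -0.0025  0.0016] [ 0.0454 -0.1772 -0.2204 -0.0065  0.1216  0.2371  0.3078 -0.1074  0.0177
 -0.2995  0.0581 -0.0046 -0.2487  0.1645  0.1887 -0.0989]
needle rel long tick -0.08529562045402472 needle world -0.19344023969537807 unit frame 0.17774987106829646 0.09245425061427173 cam [0.6284 0.1074 0.1921]
```

Call:
{"name": "move_arm", "arguments": {
  "deltas": [
    [0,0,0.143,-0.062,-0.012,0,0],
    [0,0,0.286,-0.125,-0.025,0,0],
    [0,0,0.43,-0.187,-0.039,0,0],
    [0,0,0.573,-0.249,-0.054,0,0],
    [0,0,0.716,-0.311,-0.069,0,0],
    [0,0,0.859,-0.372,-0.086,0,0],
    [0,0,1.0,-0.433,-0.104,0,0],
    [0,0,1.146,-0.494,-0.122,0,0],
    [0,0,1.29,-0.555,-0.142,0,0],
    [0,0,1.432,-0.615,-0.162,0,0]
  ]
}}

```text
time: 11.8
position: [0.6074, 0.0263, 0.0495]
tool_rot: [-3.141, 0.002, 1.233]
wrist_force: [-2.8, -6.7, 1.6]
gripper_width: 0.0001
grasp_force: 3.2
```

Call:
{"name": "move_arm", "arguments": {
  "deltas": [
    [0,0,0.143,-0.062,-0.012,0,0],
    [0,0,0.286,-0.125,-0.025,0,0],
    [0,0,0.43,-0.187,-0.039,0,0],
    [0,0,0.573,-0.249,-0.054,0,0],
    [0,0,0.716,-0.311,-0.069,0,0],
    [0,0,0.859,-0.372,-0.086,0,0],
    [0,0,1.0,-0.433,-0.104,0,0],
    [0,0,1.146,-0.494,-0.122,0,0],
    [0,0,1.29,-0.555,-0.142,0,0],
    [0,0,1.432,-0.615,-0.162,0,0]
  ]
}}

```text
time: 12.63
position: [0.5974, 0.0117, 0.0496]
tool_rot: [3.141, -0.001, 1.081]
wrist_force: [-0.1, -2.3, -0.1]
gripper_width: 0.0006
grasp_force: 0.8
```

```bash
python3 st.py 1.083 4
```

```text
12.7833 pos [0.5974 0.0116 0.0496 1.0812] [0.0001 0.0001 0.     0.0007]
F [-0.7159 -2.0598 -0.9743 -0.2965  0.075  -0.0062] [0.5217 0.434  0.616  0.0308 0.0264 0.0247]
Ft each [-2.1083 -2.8683 -1.8802 -1.7635] mean -2.155089905239489 Fr 0.33302338278504573
```

Call:
{"name": "move_arm", "arguments": {
  "deltas": [
    [0,0,0,-0.02,0,0,0],
    [0,0,0,-0.04,0,0,0],
    [0,0,0,-0.06,0,0,0],
    [0,0,0,-0.08,0,0,0],
    [0,0,0,-0.1,0,0,0],
    [0,0,0,-0.12,0,0,0],
    [0,0,0,-0.15,0,0,0],
    [0,0,0,-0.18,0,0,0],
    [0,0,0,-0.21,0,0,0],
    [0,0,0,-0.24,0,0,0]
  ]
}}

```text
time: 13.67
position: [0.594, 0.0051, 0.0496]
tool_rot: [3.141, -0.0, 1.082]
wrist_force: [0.3, 0.6, 0.5]
gripper_width: 0.0002
grasp_force: 0.0
```

```bash
python3 st.py 1.083 3
```

```text
13.7667 pos [0.5939 0.005  0.0496 1.0823] [0.0001 0.     0.     0.0001]
F [ 0.3955  0.3841 -0.0504 -0.0456 -0.0693  0.0299] [0.0605 0.3305 0.5069 0.0252 0.0054 0.0427]
Ft each [0.6594 0.7657 0.149 ] mean 0.5246773573635225 Fr 0.16939328646892368
```

Call:
{"name": "move_arm", "arguments": {
  "deltas": [
    [0,0,0,-0.3,0,-0.8,0],
    [0,0,0,-0.3,0,-2,0],
    [0,0,0,-0.3,0,-3.3,0],
    [0,0,1,0.8,0,-4,30],
    [0,0,2,2,-0.05,-4,45],
    [0,0,3.2,3.2,-0.1,-4,45],
    [0,0,4.4,4.4,-0.13,-4,45],
    [0,0,5.5,5.5,-0.13,-4,45],
    [0,0,6.58,5.89,-0.13,-4,45],
    [0,0,6.58,5.89,-0.13,-4,45]
  ]
}}

```text
time: 14.65
position: [0.6744, 0.1663, 0.1694]
tool_rot: [-3.141, -0.002, 0.395]
wrist_force: [-0.0, -0.1, 0.1]
gripper_width: 0.0389
grasp_force: 0.0
```

```bash
python3 - <<'E'
from h import *
import pickle
for i in range(3): ctrl.snapshot('top')
s=ctrl.get_state();print(s['time'],s['position'],s['tool_rot'],s['gripper_width'])
pickle.dump({k:np.array(v) for k,v in ctrl.calibration('wrist').items()},open('c3.pkl','wb'))
im=snap('wrist','w3'); cv2.imwrite('pics/w3b.png',cv2.resize(im[:,:,::-1],(800,600),interpolation=2))
a=.393
for r,z in((.19,.065),(.179,.065),(.201,.065),(.19,.012)): print(proj('wrist',[.498+r*np.cos(a),.09+r*np.sin(a),z])*800/560)
for q in ctrl.regions_of('tab','wrist')+ctrl.regions_of('marker','wrist'): print(q['p'],np.array(q['at'])[::-1]/.7)
E
```

```text
14.8 [0.6724814  0.16215014 0.16907213] [-3.14159157e+00  1.95663119e-03  3.95823804e-01] 0.04368986301659533
[[401.41920954 302.73476902]]
[[401.40539101 322.43056504]]
[[401.4333218  282.62030596]]
[[401.69412968 281.59256652]]
0.91 [409.         288.28571429]
0.94 [404.71428571 291.71428571]
```

View pics/w3b.png

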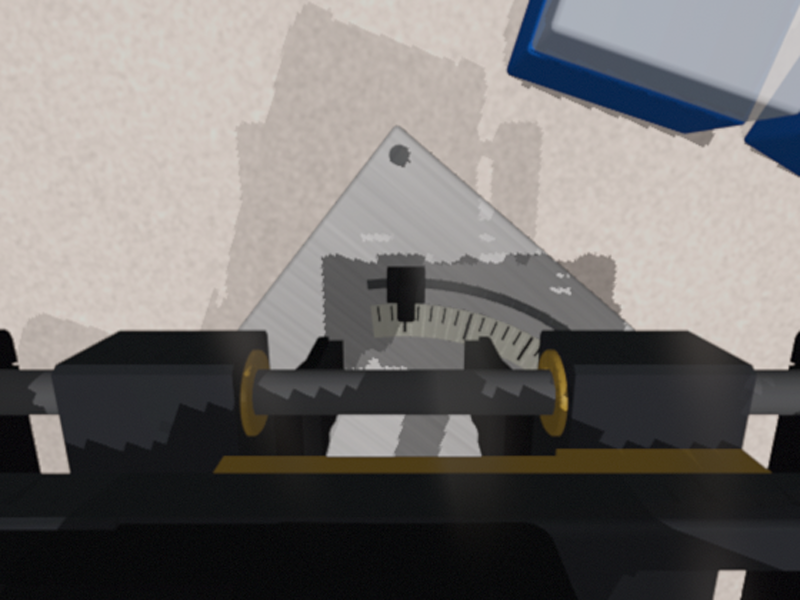

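The marker foot is at (405,286) and its tab at about (406,310), with the open fingers straddling it. That is about 3 mm clockwise of my prediction, so I'll correct for it and go down.

Call:
{"name": "move_arm", "arguments": {
  "deltas": [
    [0,0,0.17,0.04,0.1,1,45],
    [0,0,0.17,0.04,0.1,2,45],
    [0,0,0.17,0.04,0.1,3,45],
    [0,0,0.17,0.04,0.1,3.6,45],
    [0,0,0.17,0.04,0.1,3.96,45],
    [0,0,0.17,0.04,0.1,3.96,45],
    [0,0,0.17,0.04,0.1,3.96,30],
    [0,0,0.17,0.04,0.1,3.96,15],
    [0,0,0.17,0.04,0.1,3.96,0],
    [0,0,0.17,0.04,0.1,3.96,0]
  ]
}}

```text
time: 15.78
position: [0.6768, 0.1607, 0.0526]
tool_rot: [3.141, -0.003, 0.376]
wrist_force: [-0.1, -0.3, 0.3]
gripper_width: 0.0262
grasp_force: 0.0
```

Call:
{"name": "move_arm", "arguments": {
  "deltas": [
    [0,0,0,0,0,0,0],
    [0,0,0,0,0,0,0],
    [0,0,0,0,0,0,0],
    [0,0,0,0,0,0,0]
  ]
}}

```text
time: 16.12
position: [0.6759, 0.1609, 0.0515]
tool_rot: [3.141, -0.001, 0.376]
wrist_force: [-0.2, 0.5, 2.9]
gripper_width: 0.0096
grasp_force: 30.0
```

```bash
python3 st.py 1.94 3; python3 -c "
from h import *
s=ctrl.get_state();print(s['gripper_width'],s['grasp_force'],s['tool_rot'])
d=s['position'][:2]-[.498,.09];print(np.hypot(*d),np.arctan2(d[1],d[0]))"
```

```text
16.2167 pos [0.676  0.1609 0.0514 0.376 ] [0. 0. 0. 0.]
F [-0.3778  0.2273  3.7801  0.1237  0.091   0.1136] [0.1967 0.596  0.6067 0.0205 0.0344 0.0167]
Ft each [ 0.5834  0.7911 -0.3296] mean 0.34828972120350693 Fr -0.27030006731636963
0.009798363435524962 30.000763423740864 [ 3.14139676e+00 -9.53964834e-04  3.75832976e-01]
0.1915989829691864 0.3788886615628057
```

Call:
{"name": "move_arm", "arguments": {
  "deltas": [
    [0,0,0.267,-0.0025,0.179,0,0],
    [0,0,0.535,-0.01,0.3575,0,0],
    [0,0,0.802,-0.0225,0.536,0,0],
    [0,0,1.07,-0.04,0.714,0,0],
    [0,0,1.337,-0.0625,0.891,0,0],
    [0,0,1.604,-0.09,1.068,0,0],
    [0,0,1.872,-0.122,1.244,0,0],
    [0,0,2.139,-0.16,1.419,0,0],
    [0,0,2.406,-0.202,1.5925,0,0],
    [0,0,2.674,-0.249,1.765,0,0]
  ]
}}

```text
time: 17.1
position: [0.6889, 0.1079, 0.0514]
tool_rot: [-3.142, -0.001, 0.092]
wrist_force: [-0.0, 0.8, 6.0]
gripper_width: 0.0095
grasp_force: 30.0
```

```bash
cat > m.py <<'E'
from h import *
np.set_printoptions(precision=4,suppress=True)
for i in range(4): ctrl.snapshot('top'); s=ctrl.get_state()
d=s['position'][:2]-[.498,.09];print(s['time'],s['position'],s['tool_rot'],s['wrist_force'],s['torque'],s['gripper_width'],'r,ang',np.hypot(*d),np.arctan2(d[1],d[0]))
E
python3 m.py
```

```text
17.3 [0.6889 0.1072 0.0514] [ 3.1408 -0.0012  0.0926] [ 0.3867 -1.0141  5.6331] [-0.1177  0.0783 -0.0991] 0.00964045091497061 r,ang 0.19168359865893034 0.0898270386096991
```

Call:
{"name": "move_arm", "arguments": {
  "deltas": [
    [0,0,0.267,-0.0025,0.179,0,0],
    [0,0,0.535,-0.01,0.3575,0,0],
    [0,0,0.802,-0.0225,0.536,0,0],
    [0,0,1.07,-0.04,0.714,0,0],
    [0,0,1.337,-0.0625,0.891,0,0],
    [0,0,1.604,-0.09,1.068,0,0],
    [0,0,1.872,-0.122,1.244,0,0],
    [0,0,2.139,-0.16,1.419,0,0],
    [0,0,2.406,-0.202,1.5925,0,0],
    [0,0,2.7,-0.253,1.785,0,0]
  ]
}}

```text
time: 18.13
position: [0.6864, 0.0539, 0.0514]
tool_rot: [-3.141, -0.002, -0.191]
wrist_force: [-0.6, 0.9, 6.1]
gripper_width: 0.0098
grasp_force: 30.0
```

```bash
python3 m.py
```

```text
18.3333 [0.6863 0.0531 0.0514] [ 3.141  -0.0012 -0.1902] [-0.4247 -1.3722  5.6741] [-0.0941  0.1207 -0.1133] 0.00997394277989859 r,ang 0.1918666862962647 -0.19339431903353652
```

Call:
{"name": "move_arm", "arguments": {
  "deltas": [
    [0,0,0,0,0,0,15],
    [0,0,0,0,0,0,25],
    [0,0,0,0,0,0,35],
    [0,0,0,0,0,0,35],
    [0,0,0,0,0,-0.5,35],
    [0,0,0,0,0,-1.6,35],
    [0,0,0,0,0,-2.8,35],
    [0,0,0,-1,0,-3.6,35],
    [0,0,0,-2,0,-4,35],
    [0,0,0,-2,0,-4,35]
  ]
}}

```text
time: 19.17
position: [0.6222, 0.0673, 0.1747]
tool_rot: [-3.141, 0.002, -0.186]
wrist_force: [-0.8, -1.4, -0.6]
gripper_width: 0.0348
grasp_force: 0.0
```

```bash
python3 - <<'E'
from h import *
import pickle
for i in range(4): ctrl.snapshot('top')
s=ctrl.get_state();print(s['time'],s['position'],s['tool_rot'],s['gripper_width'])
pickle.dump({k:np.array(v) for k,v in ctrl.calibration('wrist').items()},open('c4.pkl','wb'))
im=snap('wrist','w4')
u=proj('wrist',[.498+.165*np.cos(-.193),.09+.165*np.sin(-.193),.0125])[0]; print(u)
x,y=180,60
if 0<u[0]<560: x=int(max(0,min(400,u[0]-80))); y=int(max(0,min(300,u[1]-60)))
cv2.imwrite('pics/w4z.png',cv2.resize(im[y:y+120,x:x+160,::-1],None,fx=5,fy=5,interpolation=2)); print(x,y)
E
```

```text
19.3667 [0.62758471 0.06570647 0.17121158] [-3.14153465e+00 -1.62597274e-03 -1.87153414e-01] 0.03519536923620611
[283.48705731 162.84949123]
203 102
```

View pics/w4z.png

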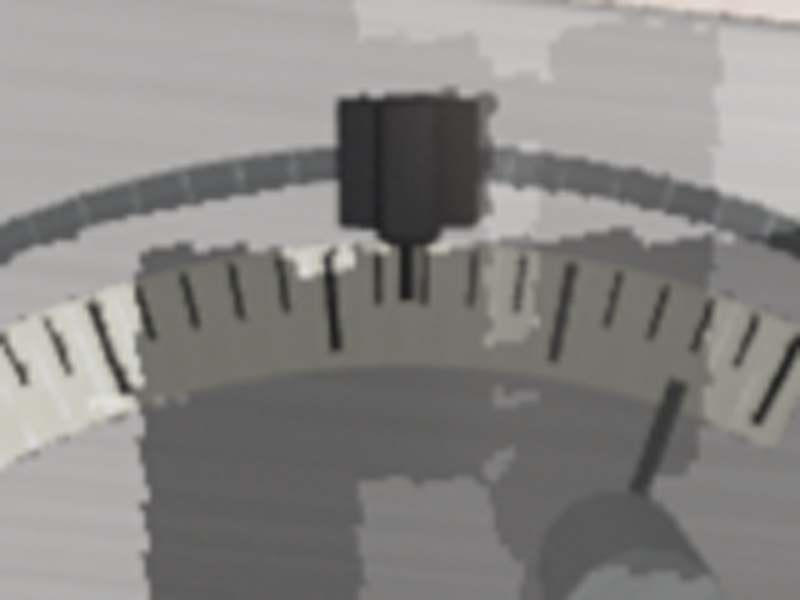

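The marker's pointer at (405,275) lies between the ticks at x = 378 (0.13) and x = 424 (0.08), so it reads about 0.100 rad. The needle stood at about 0.095 under the push, so the two agree within the measuring error. The needle is back at rest at (675,385) and the gripper is clear, so I'm handing in.

```bash
python3 -c "
from station import ctrl
print(ctrl.job_done())"
```

```text
the job is handed in; nothing more can be done
None
```

I handed the job in: the tensioner was held at about 12.1 N for over 1.5 s, then eased back to rest, and the marker was slid to about 0.100 rad on the scale, against a needle reading of about 0.095 rad under the push (roughly 1 mm at the rim); I did not re-check the lying-around items by picture afterwards.

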